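Load a blood-grouping tile from its rack onto the viewing box

ROBOT

A 6-joint arm with a two-finger parallel gripper is mounted at the origin on the work surface; the furniture and walls round the work are solid. World frame = base frame: x ahead of the robot, y to its left, z up, the work surface at z = 0. Lengths are in mm, angles in rad, forces in N, time in s.
With the tool pointing down it reaches from about 275 to 825 mm from the base axis. Payload 4.9 kg.
Tool frame: the origin (TCP) lies at the very end of the fingers, on their centre line; the grasp point (between the pads) lies 19 mm behind it; z points along the fingers, y is the line along which they close (so a half turn about z gives the same grasp; the last joint's range is limited). The gripper opens to 85 mm and grips with 20 to 120 N. Pads are 22 mm wide; open, the fingers measure 114 mm over their backs; the gripper's body (76 mm by 85 mm) begins 54 mm behind the grasp point. The pads swing forward as they close: fully open they stand 13 mm farther back than shut.
Start: joints at [-1.31, 0.326, -0.193, 1.052, 0, 1.437], TCP at [211.556, -507.703, 204.881] pointing down, gripper open.
Joint ranges: [-2.65, 2.65], [-0.97, 1.79], [-1.3, 1.35], [-1.93, 2.1], [-1.47, 1.37], [-3.14, 3.14]. Speed limits (rad/s): [2.57, 2.57, 3.14, 3.14, 3.14, 3.14].

INTERFACE

Orientations are given as [roll, pitch, yaw] about the fixed x, y, z axes, in that order (R = Rz(yaw) Ry(pitch) Rx(roll)).
In Python, from bench import bot, solve_ik, imaging gives the robot as it stands. Calls block until the motion is done:
- bot.move_ptp(position, orientation): joint-space move of the TCP to a pose.
- bot.movel(position, rot=None, max_speed=150, threshold=None): straight line of the TCP; rot=None keeps the orientation; max_speed is the mean speed in mm/s. With threshold (N) it stops when the force on the tool has changed by that much, and returns True; else False.
- bot.move_j(angles): joint-space move.
- bot.grip(opening, effort=None): opening from 0.0 (shut) to 1.0 (fully open); effort is the grip in N (None keeps the last); returns when the fingers have stopped.
- bot.dwell(seconds).
- solve_ik(position, orientation): joint angles nearest the present ones, or None.
- bot.get_state(): the state.
- imaging.capture(name): name is "scene" or "side" or "wrist"; returns the picture (400x640x3 uint8, blue, green, red); there is no depth.
- imaging.camera_model(name): a dict with "K" (3x3 intrinsics, pixels), "position" and "rotation" of the camera in the world. Camera axes: x right, y up, looking along -z (the intrinsics and any distortion apply to the point x, -y, -z); pixel columns grow to the right and rows downward; lengths in mm; the calibration is good to about 2 mm. The wrist camera is an equidistant fisheye: a pixel r from the principal point sees the ray r / f radians off the axis. A picture is of the moment at which its call begins: read the wrist's pose just before it. camera_model takes no time and is no camera call; for the wrist camera it gives the pose at the moment of the call.
A pose or a line that the arm cannot do raises bot.IKError and nothing moves.
- bot.sign_off(): hands the job in; it is judged then, once.
The state is a dict: "t": time; "qpos": joint angles; "joint_velocities": joint speeds; "effort": joint torques, N m; "tcp_pos": TCP position; "orientation": TCP orientation; "contact_force": force on the tool from outside, world axes, zero at the start; "wrist_torque": the same for the moment, N m; "opening": opening from 0.0 (shut) to 1.0 (fully open); "gripper_force": force on a finger pad.
Only numpy, scipy, OpenCV 4.12 (cv2) and the standard library are available. Lean on these libraries where they do the work, as an engineer would, in place of code of your own. Each camera call takes 0.05 s, during which the arm holds its last target. There are 200 camera calls.

TASK

Slide the top white tile sideways off the stack in its rack, across onto the stage of the viewing box and fully home against the sprung stop, then push the bolt right in behind it so that the tile stays locked when the box is rocked. The tiles are china: slide it flat without lifting it, never press or push on it with more than 15 N, leave the rest of the stack lying as it is, and do not disturb the two bottles standing to the right of the box.

Things in the scene. Friction and masses are not known exactly. Their poses are not given: they have to be found in the camera images.
- viewbox: pale viewing box fixed to the table, 164 x 196 mm. Origin: on the table under the stage's centre, where the origin of a locked tile comes to lie (x = y = 0); z up. The tile travels along the box's -y axis, in from its +y end. Stage flat and slippery, 36 mm above the table. Side rails 9 mm high, inner faces at x = +-47.25 mm, bolt gap in the near (-x) one from y = 58 to 78 mm
- entry (a point): middle of the stage's entry edge: x = 0, y = +108 mm, z = 36 mm in the box's frame, 2 mm lower than the underside of the top tile in the rack. From here to y = 78 mm the rails form a mouth, 9 mm wider each side at the edge
- stop (a point): middle of the free face of the black stop pad (built at x = 0, y = -58.5, z = 41 mm in the box's frame; 70 mm wide). It gives 5 mm towards -y on a spring (2 N at first touch, 0.9 N/mm). The bolt holds a tile 1.5 mm into it; a home tile let go before that springs back until its origin is at about y = 1.5 mm
- rack: clear three-walled rack with grey floor, fixed to the table, open end 4 to 7 mm from the stage's entry edge; holds four stacked tiles with 4 mm play each side. Origin: on the table under its centre; axes within 0.015 rad of the box's, open towards -y. Walls 5 mm thick, level with the top of the stack, 46 mm above the table, so the top tile can be touched only on its top face
- tile_1: top tile: white glazed china, 90 (x) x 120 (y) x 8 (z) mm, 160 to 260 g, twelve wells 19 mm wide, 2 mm deep in the top (fingertips ride over them). Origin: centre of its underside, z up. Slippery on other tiles and on the stage (friction about 0.25 and 0.15); fingertips grip it better, so a few newtons of pressure drag it
- tile_2: second tile of the stack, same size, origin at the centre of its underside; must stay where it lies
- tile_3: third tile of the stack, same size, origin at the centre of its underside; must stay where it lies
- bolt (a joint): travel of the steel bolt in m along the box's +x axis: 0 drawn back, 0.034 fully in (end of travel). Crosses the stage just behind a home tile, its face at y = 60 mm in the box's frame; the nose's bevel (4 mm over 8 mm) wedges a tile up to 3 mm short of home the rest of the way, otherwise it runs into the tile's side. 1.5 N of friction, up to 8 N while wedging; stays where it is left
- bolt_knob (a point): middle of the black round knob on the bolt, 14 mm diameter, 21 mm high, centre 56.5 mm above the table (knob from 45.5 to 66.5 mm); push it along the box's +x axis to shoot the bolt
- serum_a: small white bottle with a red cap, 29 mm wide, 70 mm high, origin at the centre of its base; stands to the right of the box, leave alone
- serum_b: brown bottle with a blue cap, 48 mm wide, 88 mm high, origin at the centre of its base; stands to the right of the box, leave alone

How it is judged:
By the outcome, as a careful person would: the job done as asked, in the order asked, and still so for the second after the job is handed in, with the robot touching nothing.
It also fails if it takes over 66 s, if anything falls off the work surface, if the arm or the gripper's body presses on something with over 40 N, if the wrist force passes 120 N, or if a joint passes its speed limit or range.

## Working session

There is one attempt and no reset: what is moved stays moved. The work goes in short steps, each a Python script; the robot and the scene stay as the last script left them, time stands still between calls to the robot, and variables do not carry over. Pictures are saved under pics/ and viewed, at most 10 in all, crops included, and the job is handed in when it is done.

```bash
mkdir -p pics; ls; python3 - <<'E'
from bench import bot, imaging
import cv2
for n in("scene","side","wrist"):
    cv2.imwrite(f"pics/{n}0.png",imaging.capture(n)); m=imaging.camera_model(n); print(n,m)
print(bot.get_state())
E
```

```text
pics
scene {'K': array([[403.33720568,   0.        , 324.80869849],
       [  0.        , 403.33720568, 201.54314295],
       [  0.        ,   0.        ,   1.        ]]), 'position': array([ -39.41501152, -241.00094106,  708.34686742]), 'rotation': array([ 0.7970288 , -0.00738114, -1.06605889])}
side {'K': array([[501.1395713,   0.       , 320.9489507],
       [  0.       , 501.1395713, 203.9130895],
       [  0.       ,   0.       ,   1.       ]]), 'position': array([ 474.78189013, -661.6101102 ,  711.85225424]), 'rotation': array([ 0.8418704 ,  0.00673415, -0.06073609])}
wrist {'K': array([[309.70691629,   0.        , 320.15009146],
       [  0.        , 309.70691629, 200.02688557],
       [  0.        ,   0.        ,   1.        ]]), 'position': array([ 277.78874704, -480.87427559,  373.0708676 ]), 'rotation': array([-0.28688591,  0.00240642, -1.17663801])}
{'t': 0.15, 'qpos': array([-1.31016132e+00,  3.26768262e-01, -1.93314289e-01,  1.05204162e+00,
        3.16041229e-05,  1.43659087e+00]), 'joint_velocities': array([ 0.00088785, -0.00241862,  0.0025642 , -0.00058281,  0.00012238,
       -0.0003465 ]), 'effort': array([ 1.11863614e-03, -4.43704534e+01,  2.62664670e+01,  1.04898191e-02,
       -7.70136603e-05, -1.23797275e-05]), 'tcp_pos': array([ 211.45874151, -507.21605583,  204.29983247]), 'orientation': array([-3.14028098e+00, -2.08989128e-04,  3.94840308e-01]), 'contact_force': array([-0.15404422,  0.4704718 , -0.70988793]), 'wrist_torque': array([-0.03051286, -0.00063408,  0.04445603]), 'gripper_force': 0.0, 'opening': 0.9950405106529668}
```

View pics/scene0.png

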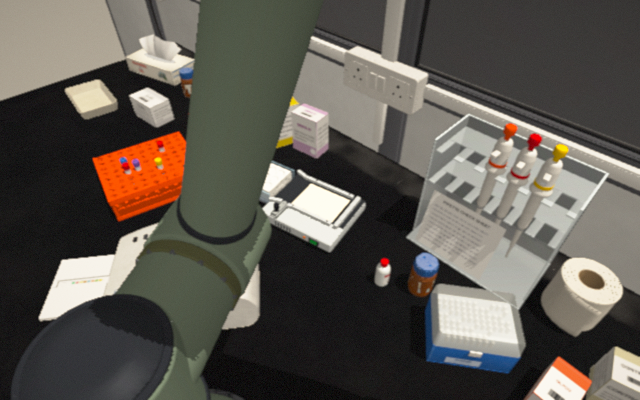

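View pics/side0.png

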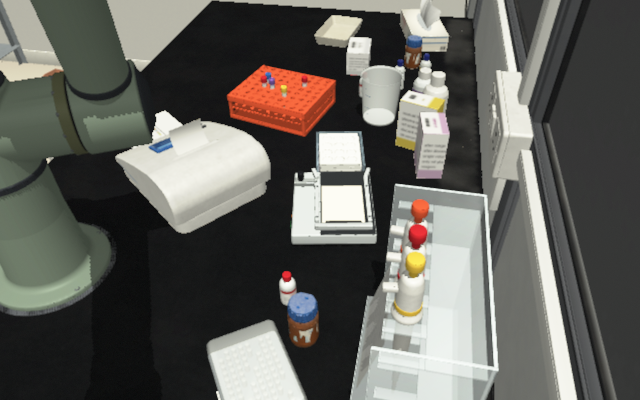

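The scene view shows the box around (315,215), partly hidden by the arm. The side view shows it clearly: box at about (335,210), rack at about (341,152), knob at about (300,177) and bottles at (288,288) and (303,320).

```bash
cat > h.py <<'E'
import numpy as np, cv2
from scipy.spatial.transform import Rotation as R
from bench import bot, solve_ik, imaging
def ray(m,px,fish=False):
    K=m["K"]; u=(px[0]-K[0,2])/K[0,0]; v=(px[1]-K[1,2])/K[1,1]
    if fish:
        t=np.hypot(u,v); s=np.sin(t)/max(t,1e-9); d=np.array([u*s,-v*s,-np.cos(t)])
    else: d=np.array([u,-v,-1.])
    return R.from_euler("xyz",m["rotation"]).apply(d)
def hit(m,px,z,fish=False):
    d=ray(m,px,fish); p=m["position"]; return p+d*(z-p[2])/d[2]
def proj(m,P,fish=False):
    c=R.from_euler("xyz",m["rotation"]).inv().apply(np.array(P)-m["position"]); c=c*[1,-1,-1]
    K=m["K"]; r=np.hypot(c[0],c[1]); k=np.arctan2(r,c[2])/r if fish else 1/c[2]
    return K[:2,2]+K[0,0]*k*c[:2]
E
python3 - <<'E'
from h import *
m=imaging.camera_model("side")
for n,p,z in[("box",(336,205),36),("rack",(341,150),46),("knob",(300,177),66),("corner",(292,241),0),("corner",(376,243),0),("sa",(288,303),0),("sb",(303,343),0)]: print(n,hit(m,p,z))
w=imaging.camera_model("wrist"); print(proj(m,bot.get_state()["tcp_pos"]),R.from_euler("xyz",w["rotation"]).apply([0,0,-1]))
img=cv2.imread("pics/side0.png")[110:260,270:410]; cv2.imwrite("pics/side_c.png",cv2.resize(img,None,fx=4,fy=4,interpolation=2))
E
```

```text
box [546.30274348  88.77114639  36.        ]
rack [572.05843525 263.01206558  46.        ]
knob [476.34397236 146.60062513  66.        ]
corner [454.81075329  28.76512423   0.        ]
corner [619.02392869  12.26154466   0.        ]
sa [ 445.17885642 -121.09504782    0.        ]
sb [ 468.61266656 -202.82912492    0.        ]
[ 16.41059975 530.14942739] [-0.2621553  -0.10653698 -0.95912693]
```

View pics/side_c.png

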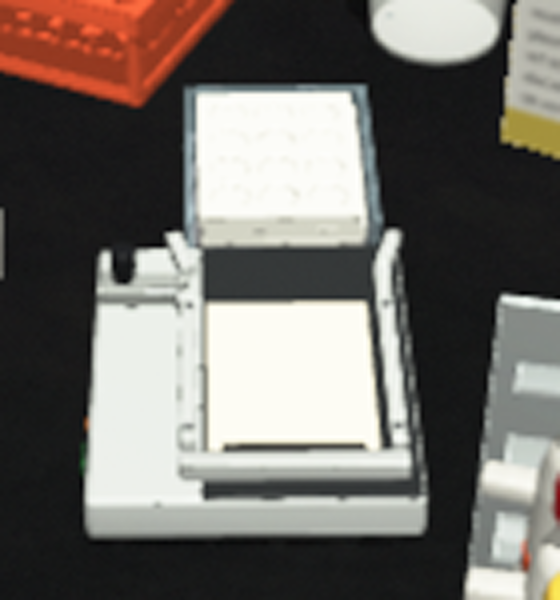

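The crop shows the tile in its rack (top face about (275,155) in the crop), an empty stage with a black stop at (295,447), and the knob at (123,262). The calibration checks out (164 mm edge). Next: retract, swing round, and look with the wrist camera.

```bash
cat > mv1.py <<'E'
from h import *
bot.movel([165,-385,330],max_speed=200)
bot.grip(0.0,20)
q=np.array(bot.get_state()["qpos"]); q[0]=0.3; q[5]=np.clip(q[0]+0.1,-3,3); bot.move_j(q)
Y=np.pi-0.1
bot.move_ptp([530,150,200],[np.pi,0,Y]); bot.dwell(0.4)
for i,p in enumerate([[545,175,150],[535,95,150]]):
    bot.movel(p,max_speed=150); bot.dwell(0.5)
    m=imaging.camera_model("wrist"); im=imaging.capture("wrist")
    cv2.imwrite(f"pics/w{i+1}.png",im); np.save(f"w{i+1}.npy",m,allow_pickle=True)
m=imaging.camera_model("side");cv2.imwrite("pics/side1.png",imaging.capture("side"))
m=imaging.camera_model("scene");cv2.imwrite("pics/scene1.png",imaging.capture("scene"))
print({k:v for k,v in bot.get_state().items() if k in("t","tcp_pos","orientation","contact_force","opening")})
E
python3 mv1.py
```

```text
{'t': 7.8333, 'tcp_pos': array([534.98211089,  95.06885586, 149.98995616]), 'orientation': array([ 3.14158618e+00, -4.24462560e-05,  3.04171755e+00]), 'contact_force': array([0.38218931, 0.14299094, 0.25203659]), 'opening': 0.002575723054012848}
```

View pics/w1.png

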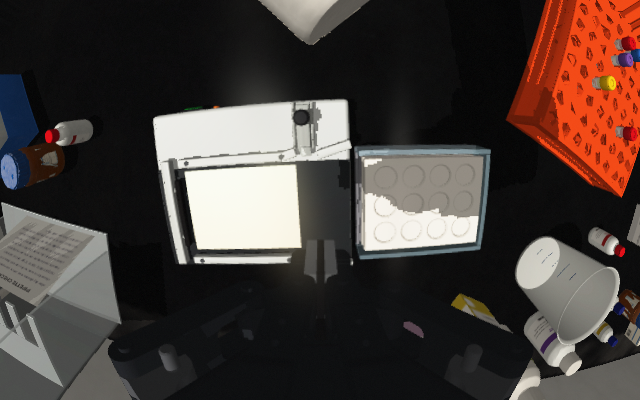

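View pics/w2.png

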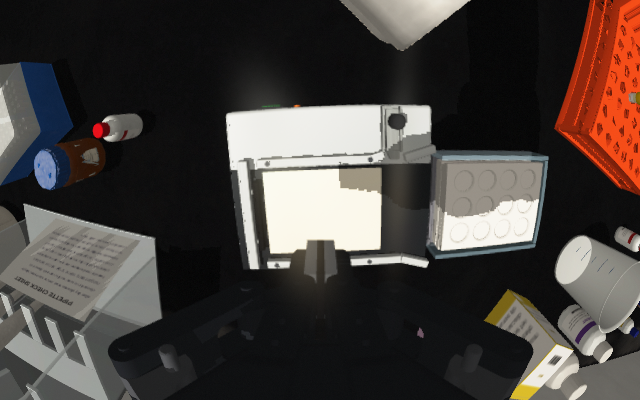

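In w1 the knob is at (301,117), the rack tile spans (362-480, 155-252), and the stage's light panel spans (185-300, 165-250). I'll zoom for accuracy.

```bash
python3 - <<'E'
import cv2,numpy as np
im=cv2.imread("pics/w1.png")[92:272,145:500]
g=cv2.convertScaleAbs(np.power(im/255.,.6)*255)
cv2.imwrite("pics/w1c.png",cv2.resize(g,(355*2+2,360)if 0 else None,fx=2.25,fy=2.25,interpolation=cv2.INTER_CUBIC))
E
```

```text
(no output)
```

View pics/w1c.png

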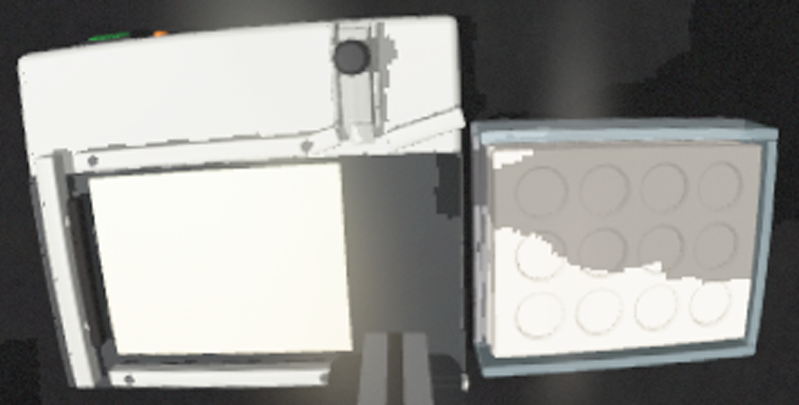

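```bash
cat > an.py <<'E'
from h import *
m=np.load("w1.npy",allow_pickle=True).item()
H=lambda u,v,z:hit(m,(145+u/2.25,92+v/2.25),z,True)[:2]
P={}
P["knob"]=H(351,57,66.5)
e1,e2=H(462,160,36),H(467,376,36)
n1,n2=H(95,172,45),H(338,153,45); f1,f2=H(115,368,45),H(325,360,45)
W=np.array([H(*p,46) for p in[(542,191),(604,189),(664,187),(720,185),(540,255),(603,250),(660,247),(716,243),(540,315),(599,311),(656,306),(710,302)]]).reshape(3,4,2)
T=np.array([H(*p,46) for p in[(493,145),(762,147),(745,338),(495,357)]])
a=lambda v:np.arctan2(v[1],v[0])
print("yaw near",a(n2-n1)-np.pi/2,"far",a(f2-f1)-np.pi/2,"entry",a(e2-e1),"tile",a((W[:,3]-W[:,0]).sum(0))-np.pi/2,a((W[2]-W[0]).sum(0)))
print("tile c",W.mean((0,1)),T.mean(0),"sides",np.linalg.norm(T-np.roll(T,-1,0),axis=1))
th=a((n2-n1)+(f2-f1))-np.pi/2; ux=np.array([np.cos(th),np.sin(th)]);uy=np.array([-ux[1],ux[0]])
print("th",th,"rail x",n1@ux,n2@ux,f1@ux,f2@ux,"entry y",e1@uy,e2@uy)
xc=(n1+n2+f1+f2)@ux/4; yc=(e1+e2)@uy/2-108
O=xc*ux+yc*uy; L=lambda p:(p-O)@np.array([ux,uy]).T
print("O",O,"knob",P["knob"],L(P["knob"]),"tile",L(W.mean((0,1))),"stop panel",L(H(90,180,36)),L(H(112,352,36)),L(H(352,350,36)),L(H(340,165,36)),"pad",L(H(100,270,46)))
ms=imaging.camera_model("side"); k=hit(ms,(270+123/4,110+249/4),66.5)[:2]
print("side: knob",k,L(k),"tile top corners",[L(hit(ms,(270+u/4,110+v/4),46)[:2]) for u,v in[(195,92),(352,92),(364,221),(200,219)]])
E
python3 an.py
```

```text
yaw near -0.04508476340324363 far -0.028612418129829953 entry -0.04753842977021065 tile -0.04465892864445298 -0.0548920829822941
tile c [566.44488432 273.75394834] [567.2707919  274.46100284] sides [120.80588226  90.35377228 121.38942896  92.59126865]
th -0.03705954127939992 rail x 507.35557927394984 508.19777587097576 598.9869115588511 598.1447149618252 entry y 223.57424468605643 222.53601299570562
O [557.05433789  94.48054859] knob [476.63471695 165.36979245] [-82.99092427  67.86093733] tile [  2.74182934 179.49823562] stop panel [-41.1404086  -53.69790642] [ 41.67237385 -58.94723408] [44.98153797 56.32175023] [-38.53562055  58.18611914] pad [ -2.50980398 -51.42269467]
side: knob [478.36814438 161.66621175] [-81.12146548  64.22412493] tile top corners [array([-40.26712039, 239.42034587]), array([ 52.65028953, 236.28136574]), array([ 49.30212299, 110.8117077 ]), array([-40.06215815, 115.51420685])]
```

```bash
cat >> h.py <<'E'
TH=-0.046; O=np.array([557.,94.5]); ux=np.array([np.cos(TH),np.sin(TH)]); uy=np.array([-ux[1],ux[0]])
ROT=[np.pi,0,np.pi+TH]
def B(x,y,z): return [*(O+x*ux+y*uy),z]
def loc(p): d=np.array(p[:2])-O; return np.array([d@ux,d@uy,p[2]])
def F(n=3):
    f=[]
    for _ in range(n): f.append(bot.get_state()["contact_force"]); bot.dwell(0.02)
    f=np.mean(f,0); return np.array([f[:2]@ux,f[:2]@uy,f[2]])
E
python3 - <<'E'
from h import *
bot.movel(B(1,152,110),rot=ROT,max_speed=120)
bot.movel(B(1,152,56),max_speed=60); bot.dwell(.3)
f0=F(5); print("f0",f0)
r=bot.movel(B(1,152,43),max_speed=12,threshold=2.5); bot.dwell(.2)
s=bot.get_state(); print(r,loc(s["tcp_pos"]),F()-f0)
z=s["tcp_pos"][2]
np.save("f0.npy",f0)
for i in range(4):
    f=F()-f0
    if f[2]>5: break
    z-=0.2; bot.movel(B(1,152,z),max_speed=10); bot.dwell(.1); s=bot.get_state(); print(z,loc(s["tcp_pos"]),F()-f0,s["t"])
E
```

```text
f0 [-0.24308711 -0.01232865 -0.01039188]
False [  1.05709859 152.01827584  43.07813408] [0.46610013 0.13700473 0.15605536]
42.878134077079444 [  0.98606182 151.99486036  42.86701601] [ 0.37940421 -0.04011919 -0.21484131] 12.625
42.67813407707944 [  0.95653363 151.97295918  42.66697816] [-0.01902001 -0.03711654  0.05836702] 13.075
42.47813407707944 [  0.98660005 152.01414271  42.47306263] [0.65967049 0.07600264 0.41884547] 13.525
42.278134077079436 [  0.97566466 152.00456617  42.2707393 ] [ 0.36774887 -0.01863458 -0.49225664] 13.975
```

```bash
python3 - <<'E'
from h import *
a=imaging.capture("side")[110:260,270:410]; b=imaging.capture("wrist")[90:330,220:500]
a=cv2.resize(a,None,fx=3,fy=3,interpolation=2); b=cv2.resize(b,(525,450),interpolation=2)
c=np.hstack([a,b]); cv2.imwrite("pics/t1.png",cv2.resize(c,(800,int(450*800/c.shape[1]))))
print(proj(imaging.camera_model("side"),bot.get_state()["tcp_pos"]))
E
```

```text
[338.50050389 155.8375038 ]
```

View pics/t1.png

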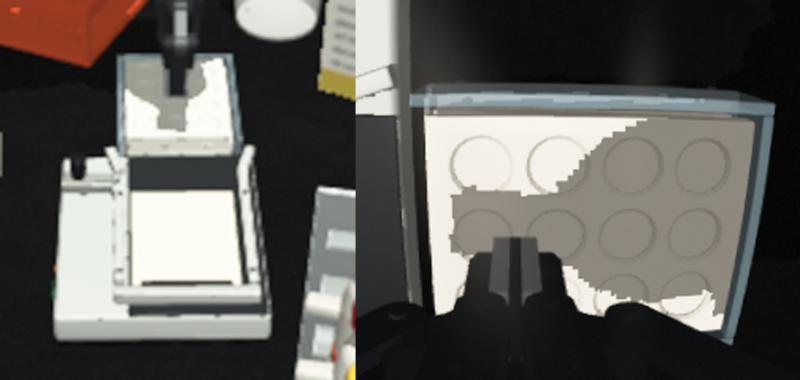

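The side view shows the fingertip at about (178,95) in the picture, still above the tile (its shadow is separate). So the shut fingertips sit a little behind the TCP, and I'll go on down carefully.

```bash
python3 - <<'E'
from h import *
f0=np.load("f0.npy")
r=bot.movel(B(1,152,26),max_speed=14,threshold=2.5); bot.dwell(.1)
s=bot.get_state(); print(r,loc(s["tcp_pos"]),F()-f0,s["t"],s["opening"])
z=s["tcp_pos"][2]
if r:
  for i in range(3):
    f=F()-f0
    if f[2]>5: break
    z-=0.2; bot.movel(B(1,152,z),max_speed=10); s=bot.get_state(); print(z,loc(s["tcp_pos"]),F()-f0,s["t"])
E
```

```text
False [  1.09127355 152.00576783  26.09047357] [0.12758388 0.00080207 0.18497261] 15.5417 0.002473360449187323
```

```bash
python3 - <<'E'
from h import *
a=imaging.capture("side"); b=imaging.capture("wrist")
cv2.imwrite("pics/sA.png",a);cv2.imwrite("pics/wA.png",b)
print(proj(imaging.camera_model("side"),bot.get_state()["tcp_pos"]))
g=a.max(2)
for r in range(110,178): print(r,*g[r,316:372:3])
a=cv2.resize(a[110:210,290:390],None,fx=4,fy=4,interpolation=2); b=cv2.resize(b[90:330,220:500],(467,400),interpolation=2)
cv2.imwrite("pics/t2.png",cv2.resize(np.hstack([a,b]),(800,369)))
E
```

```text
[338.39793779 161.60723713]
110 171 155 149 199 61 35 39 43 44 44 44 30 22 25 16 15 169 216 234
111 164 150 174 171 25 35 34 44 43 43 40 29 25 25 14 15 169 230 234
112 148 149 206 134 25 34 32 44 42 43 36 28 24 25 13 13 189 231 233
113 149 149 202 90 25 34 29 42 43 44 34 29 24 24 16 14 214 213 233
114 149 161 171 45 25 33 32 45 43 45 36 31 26 24 21 14 225 220 232
115 149 202 139 26 25 34 35 49 43 47 39 35 24 23 22 16 227 229 231
116 149 182 105 24 23 38 39 51 40 47 42 37 24 23 24 18 227 229 230
117 149 139 59 27 24 38 39 52 59 57 41 35 24 24 24 22 217 227 229
118 149 125 21 20 21 33 34 55 110 73 38 32 24 24 25 23 196 226 229
119 147 106 18 17 15 30 33 54 114 76 38 31 24 23 24 23 159 226 228
120 140 68 18 17 16 30 32 49 99 68 37 30 22 23 23 23 94 226 227
121 134 22 14 15 15 29 31 45 157 89 35 29 22 23 23 22 36 200 226
122 118 15 16 16 15 27 30 40 183 101 33 28 24 24 23 22 22 135 222
123 79 16 16 15 15 24 31 33 181 101 32 23 23 24 24 21 23 65 171
124 33 16 15 14 15 21 32 30 181 101 32 24 24 22 24 24 22 23 83
125 17 15 14 15 17 23 33 29 181 100 32 22 24 22 24 22 22 23 27
126 17 16 14 17
[... 3083 characters left out ...]
8 105 138 212 212 212 212 194 212 212 212 212 212 212 212 212 170 103 226 94
169 118 139 212 212 212 212 212 222 222 222 222 222 222 223 223 150 105 241 90
170 178 135 212 212 201 212 212 220 209 220 220 220 220 188 195 117 89 240 73
171 207 104 158 152 140 152 151 147 132 148 148 148 148 102 115 80 70 241 55
172 230 190 75 66 66 67 62 57 57 57 57 57 57 57 57 58 116 244 28
173 240 225 57 57 57 57 57 57 56 57 57 57 58 57 57 57 180 237 24
174 240 207 57 57 57 57 57 56 57 57 58 57 58 58 57 58 204 220 30
175 241 207 57 57 57 57 57 57 57 58 57 58 57 57 57 56 222 203 41
176 235 208 57 57 57 56 57 57 57 56 56 58 57 57 57 57 226 188 60
177 210 202 57 57 58 57 57 57 57 57 58 57 57 57 57 57 226 193 71
```

View pics/t2.png

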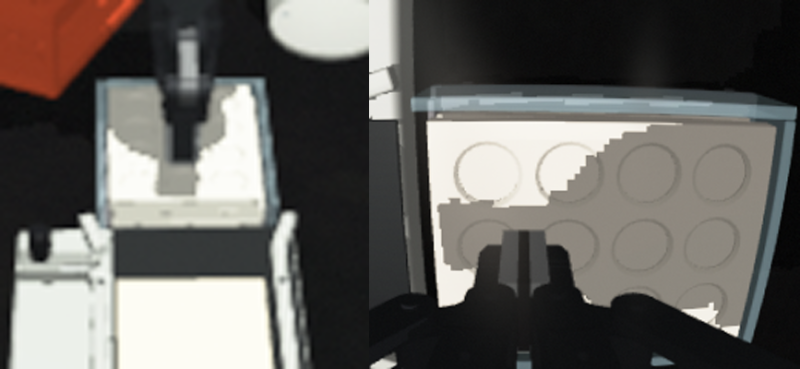

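The side view shows the tip's bottom edge at about (340,153) while the TCP projects to row 161.6. The wrist view shows the tip edge at about (321,241). I'll triangulate the real tip.

```bash
python3 - <<'E'
from h import *
s=imaging.camera_model("side");w=imaging.camera_model("wrist")
def tri(ps,pw):
    d1,d2=ray(s,ps),ray(w,pw,True); A=np.c_[d1,-d2]; t=np.linalg.lstsq(A,w["position"]-s["position"],rcond=None)[0]
    a,b=s["position"]+t[0]*d1,w["position"]+t[1]*d2; return (a+b)/2,np.linalg.norm(a-b)
print(tri((340,153),(321,241)),bot.get_state()["tcp_pos"],proj(w,bot.get_state()["tcp_pos"],True), w["position"])
b=cv2.imread("pics/wA.png"); g=b.max(2)
print(g[225:262,321],g[225:262,314]); print(g[250,290:350])
E
```

```text
(array([564.03414424, 246.94085464,  46.8562267 ]), np.float64(9.689335903373193)) [565.01851678 246.32488946  26.07920281] [321.86501337 236.25147909] [493.06551503 248.51520645 194.83836471]
[146 146 145 145 145 146 145 146 145 146 145 146 145 144 107  62  40  41
  39  39  39  40  39  39  39  38  39  37  37  38  37  36  38  37  36  34
  36] [147 147 148 148 148 146 147 148 146 147 147 147 147 147 123  96  85  84
  82  84  83  83  83  83  82  83  82  82  81  82  81  80  80  80  80  80
  78]
[145 146 146 144 145 105  65  55  56  56  56  57  56  56  56  56  79  86
  84  84  84  83  83  83  83  82  80  48  42  40  41  38  37  36  67  77
  76  76  75  76  74  74  73  73  73  42  30  29  29  27  25  24  24  24
  35  66 140 142 143 143]
```

```bash
python3 - <<'E'
from h import *
f0=np.load("f0.npy"); s=imaging.camera_model("side");w=imaging.camera_model("wrist")
for z in (26,36,46,50,56,66): print(z,proj(s,B(1,140,z)),proj(w,B(-10,152,z),True))
r=bot.movel(B(1,152,14),max_speed=12,threshold=2.5); bot.dwell(.1)
st=bot.get_state(); print(r,loc(st["tcp_pos"]),F()-f0,st["t"])
g=imaging.capture("side").max(2); print(g[140:172,340])
E
```

```text
26 [338.60233488 164.85976135] [321.8308094  218.68597355]
36 [338.6771145  161.29356781] [321.94069914 224.86725717]
46 [338.75278799 157.68474616] [322.06292198 231.76610464]
50 [338.78331127 156.22911001] [322.11571025 234.75356505]
56 [338.82937147 154.03252748] [322.19952924 239.506955  ]
66 [338.90688146 150.33612423] [322.353008   248.24226785]
True [  1.11389144 152.01403932  19.67377224] [0.09141785 0.08202376 5.13758221] 16.4083
[ 48  39  31  33  34  32  34  33  34  34  34  35  34  32  32  46 104 146
 159 158 159 158 158 221 208 194 213 212 212 222 208 132]
```

Contact came at TCP z = 19.7 with 5.1 N: the real tips sit about 26 mm behind the TCP. I'll do a first short force-regulated drag and check that the tile follows.

```bash
cat >> h.py <<'E'
def drag(y0,y1,z,x0,x1,f0,step=3.,Ft=6.,k=0.03,v=40,log=4,Y0=152.,Y1=-27.):
    y=y0;i=0
    while y>y1:
        y=max(y-step,y1); x=x0+(x1-x0)*(Y0-y)/(Y0-Y1)
        bot.movel(B(x,y,z),max_speed=v)
        f=F(1)-f0; z-=np.clip(k*(Ft-f[2]),-.4,.4)
        if i%log==0: print(np.round([y,z,*f,bot.get_state()["t"]],2))
        i+=1
        if f[2]>11 or abs(f[1])>8: print("STOP",y,z,f); break
    return y,z
E
python3 - <<'E'
from h import *
f0=np.load("f0.npy")
z=19.67
y,z=drag(152,137,z,1,0,f0,log=1); print(y,z)
g=imaging.capture("side"); cv2.imwrite("pics/sB.png",g)
a=cv2.imread("pics/sA.png")
for n,i in(("A",a),("B",g)): print(n,i.max(2)[158:186,360],i.max(2)[158:186,324])
E
```

```text
[ 1.490e+02  1.960e+01 -4.000e-02 -1.630e+00  3.730e+00  1.677e+01]
[ 1.460e+02  1.951e+01 -2.500e-01 -6.000e-02  3.030e+00  1.704e+01]
[ 1.430e+02  1.947e+01 -7.000e-02  3.200e-01  4.500e+00  1.731e+01]
[140.    19.43   0.16   0.45   4.76  17.58]
[1.370e+02 1.941e+01 6.900e-01 5.000e-02 5.310e+00 1.784e+01]
137.0 19.409282688033116
A [236 236 243 246 250 248 235 234 229 217 212 205 173 106  57  56  57  57
  58  58  57  57  57  58  57  57  57 197] [251 252 252 252 252 250 219 194 212 212 213 212 212 152  65  57  58  57
  57  57  56  57  57  58  56  57  57 145]
B [236 236 243 246 250 252 252 252 239 212 213 187 155 106  57  58  56  57
  57  57  56  57  58  58  57  57  57 196] [252 248 247 251 251 251 252 252 249 214 194 199 174 121  65  57  57  57
  58  57  57  58  58  58  56  57  56 146]
```

```bash
python3 - <<'E'
from h import *
f0=np.load("f0.npy")
y,z=drag(137,-22,19.41,1,0,f0,step=4,Ft=7,k=.05,v=50); print(y,z)
bot.dwell(.1); print(F()-f0)
cv2.imwrite("pics/sC.png",imaging.capture("side")); m=imaging.camera_model("wrist"); b=imaging.capture("wrist"); np.save("wC.npy",m,allow_pickle=True)
cv2.imwrite("pics/wC.png",b); cv2.imwrite("pics/wCc.png",cv2.resize(b[80:300,240:560],None,fx=2.4,fy=2.4,interpolation=2))
E
```

```text
[133.    19.38   0.15   0.36   6.31  18.16]
[117.    19.23   0.92   0.28   6.56  19.23]
[101.    18.84   0.23  -0.22   3.29  20.29]
[85.   18.45  0.41  0.26  4.87 21.36]
[69.   18.17  1.06 -0.54  6.1  22.42]
[5.300e+01 1.797e+01 5.000e-02 3.000e-02 5.800e+00 2.349e+01]
[37.   17.88 -0.9   0.31  7.12 24.56]
[21.   17.58  0.29 -0.05  4.74 25.62]
[ 5.000e+00  1.737e+01  1.000e-02 -5.300e-01  6.550e+00  2.669e+01]
[-11.    17.26   0.89  -0.87   5.92  27.76]
-22 17.25923399342883
[3.62770849e-01 5.16742234e-03 6.34147403e+00]
```

View pics/wCc.png

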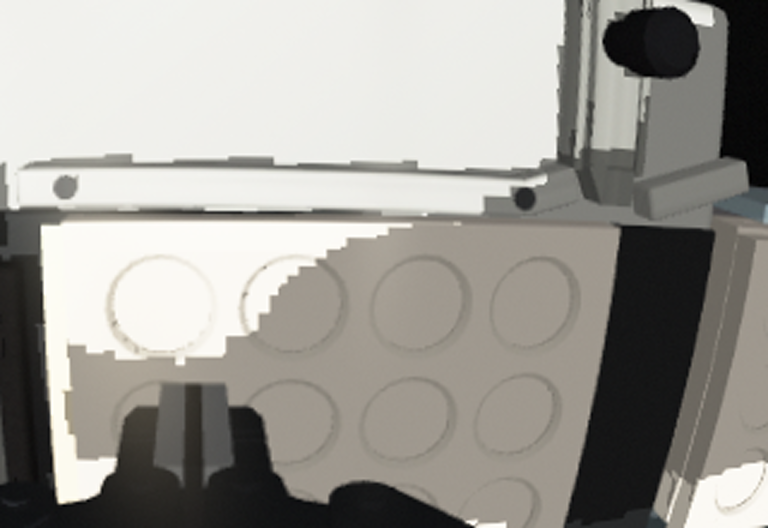

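The view shows the tile lying on the stage between the rails, with its rear near corner at crop (620,226), just short of the bolt slot. The stack is behind it at crop x > 690. I'll lift off and push from behind.

```bash
python3 - <<'E'
from h import *
f0=np.load("f0.npy"); m=np.load("wC.npy",allow_pickle=True).item()
H=lambda u,v,z:loc(hit(m,(240+u/2.4,80+v/2.4),z,True))
print("rear corner",H(620,226,44),H(570,520,44),"front",H(42,226,44),"knob top",H(635,42,66.5), "stack front",H(735,250,38), "rail",H(100,210,45))
s=bot.get_state()["tcp_pos"]; l=loc(s)
bot.movel(B(l[0],l[1],60),max_speed=120)
bot.movel(B(0,90,60),max_speed=150); bot.dwell(.3); f1=F(4); print("f1-f0",f1-f0)
r=bot.movel(B(0,90,12.7),max_speed=60,threshold=3); print("down",r,loc(bot.get_state()["tcp_pos"]),F()-f1,bot.get_state()["t"])
np.save("f1.npy",f1)
E
```

```text
rear corner [-43.71823221  70.86845458  44.        ] [31.88208305 72.74234307 44.        ] front [-42.39152262 -52.89428224  44.        ] knob top [-82.151132   56.3422034  66.5      ] stack front [-37.67035055 113.07962579  38.        ] rail [-45.65676535 -41.03810209  45.        ]
f1-f0 [0.52414255 0.08497969 0.38690702]
down False [ 0.32410328 90.07787635 12.9650144 ] [-0.37723873 -0.49037725  0.04249173] 31.575
```

```bash
python3 - <<'E'
from h import *
f1=np.load("f1.npy")
l=loc(bot.get_state()["tcp_pos"])
y=90
for i in range(40):
    step=2. if y>76 else 1.
    y-=step; bot.movel(B(0,y,12.7),max_speed=25); f=F(2)-f1; st=bot.get_state()
    if y<82: print(np.round([y,loc(st["tcp_pos"])[1],*f,st["t"]],2))
    if f[1]>3.2 or y<=60: break
E
```

```text
[80.   79.95 -0.64  0.18 -0.84 32.99]
[ 7.800e+01  7.790e+01 -1.800e-01  2.000e-02 -4.100e-01  3.328e+01]
[76.   75.91 -0.21  0.15 -0.21 33.56]
[75.   74.97 -0.68  0.21 -0.17 33.84]
[74.   73.94 -0.18 -0.1  -0.34 34.12]
[ 7.300e+01  7.295e+01  7.000e-02 -1.000e-01 -2.500e-01  3.441e+01]
[ 7.200e+01  7.191e+01  9.000e-02  3.000e-02 -3.200e-01  3.469e+01]
[71.   70.93 -0.23  0.57 -0.88 34.98]
[70.   69.95 -0.2  -0.08 -0.18 35.26]
[69.   68.94 -1.07  0.21 -0.51 35.54]
[ 6.800e+01  6.836e+01  5.000e-02  2.020e+00 -1.090e+00  3.583e+01]
[67.   67.33  0.08  3.83 -0.41 36.11]
```

The stop's spring is clearly felt (2.0 N, then 3.8 N at about 1.7 mm in), so the tile is home. Next, the bolt.

```bash
python3 - <<'E'
from h import *
bot.movel(B(0,80,12.7),max_speed=60); bot.movel(B(0,84,65),max_speed=150)
bot.movel(B(-116,67.5,65),max_speed=150); bot.dwell(.3); f1=F(4)
r=bot.movel(B(-116,67.5,27),max_speed=80,threshold=4); print("down",r,bot.get_state()["t"])
cv2.imwrite("pics/sD.png",imaging.capture("side"))
x=-116
while x<-50 and not r:
    x+=4. if x<-104 else 2.5
    bot.movel(B(x,67.5,27),max_speed=40); f=F(1)-f1; st=bot.get_state(); l=loc(st["tcp_pos"])
    print(np.round([x,l[0],*f,st["t"]],2))
    if f[0]<-10 or abs(f[1])>6: break
m=imaging.camera_model("wrist"); b=imaging.capture("wrist"); np.save("wE.npy",m,allow_pickle=True); cv2.imwrite("pics/wE.png",b); cv2.imwrite("pics/sE.png",imaging.capture("side"))
E
```

```text
down False 38.9
[-1.1200e+02 -1.1127e+02  7.9000e-01 -5.9000e-01  5.0000e-02  3.9220e+01]
[-1.0800e+02 -1.0767e+02 -7.5000e-01  7.0000e-01 -7.0000e-02  3.9480e+01]
[-1.0400e+02 -1.0373e+02 -6.0000e-02  2.8000e-01 -3.6000e-01  3.9750e+01]
[-101.5  -101.45    0.59   -0.2    -0.44   40.02]
[-99.   -99.09  -1.8    1.25  -0.41  40.28]
[-96.5  -96.35   0.17  -0.44  -0.18  40.55]
[-94.   -93.65   0.73   0.4   -0.23  40.82]
[-9.150e+01 -9.116e+01 -2.000e-02  8.100e-01 -2.600e-01  4.108e+01]
[-89.   -88.76  -0.94  -0.77   0.29  41.35]
[-8.650e+01 -8.660e+01 -1.720e+00  2.000e-02 -9.000e-01  4.162e+01]
[-84.   -83.75  -1.6   -0.09  -1.11  41.88]
[-8.150e+01 -8.077e+01 -2.500e-01  4.600e-01 -2.000e-02  4.215e+01]
[-79.   -78.41  -1.04   0.24  -0.48  42.42]
[-7.650e+01 -7.617e+01 -4.300e-01 -3.000e-02 -2.700e-01  4.268e+01]
[-7.400e+01 -7.375e+01 -9.400e-01 -5.000e-02 -8.500e-01  4.295e+01]
[-71.5  -71.2   -0.42  -0.37  -0.47  43.22]
[-69.   -68.71  -1.42  -0.31  -1.19  43.48]
[-66.5  -68.58  -5.02   0.13   1.34  43.75]
[-64.   -68.6   -8.74  -0.64   2.73  44.02]
[-61.5  -68.67 -12.91   0.52   3.43  44.28]
```

```bash
python3 - <<'E'
from h import *
bot.movel(B(-85,67.5,27),max_speed=80); bot.movel(B(-85,67.5,120),max_speed=150)
bot.movel(B(-40,20,140),max_speed=150); bot.dwell(.3)
m=imaging.camera_model("wrist"); b=imaging.capture("wrist"); np.save("wF.npy",m,allow_pickle=True)
cv2.imwrite("pics/wF.png",b); s=imaging.capture("side"); cv2.imwrite("pics/sF.png",s); st=bot.get_state(); print(st["t"],st["contact_force"])
p=np.array([proj(m,B(x,y,40),True) for x,y in((-100,120),(50,120),(-60,-70))]); print(p)
c=b[70:310,180:460]; d=s[120:270,270:395]
out=np.hstack([cv2.resize(c,(490,420),interpolation=2),cv2.resize(d,(310,372),interpolation=2) if 0 else cv2.copyMakeBorder(cv2.resize(d,(310,372),interpolation=2),0,48,0,0,cv2.BORDER_CONSTANT)])
cv2.imwrite("pics/fin.png",out)
E
```

```text
46.6 [-0.78727374  0.57671726  0.74386708]
[[431.84546431 129.3605456 ]
 [417.06559206 277.64579979]
 [222.0956567  172.42745888]]
```

View pics/fin.png

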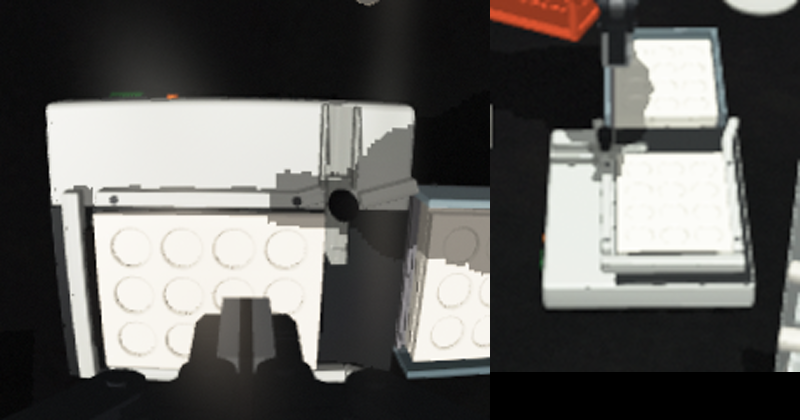

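The picture shows the tile at the stop, the bolt nose across the stage right behind it (338,250), and the knob at (343,205). A quick numeric check of the travel, then hand in.

```bash
python3 - <<'E'
from h import *
m=np.load("wF.npy",allow_pickle=True).item()
L=lambda u,v,z:np.round(loc(hit(m,(180+u*280/490,70+v*240/420),z,True)),1)
print("knob",L(343,203,66.5),"nose",L(338,263,44),"tile rear",L(323,225,44),"tile front",L(94,215,44))
E
```

```text
knob [-53.4  65.   66.5] nose [-15.6  68.2  44. ] tile rear [-36.3  59.3  44. ] tile front [-41.7 -58.9  44. ]
```

```bash
python3 - <<'E'
from h import *
for n,(u,v) in(("w1",(301,117)),("wF",(376,187))):
    m=np.load(n+".npy",allow_pickle=True).item(); g=cv2.imread(f"pics/{n}.png").max(2)
    u0,v0=u-14,v-14; c=(g[v0:v+15,u0:u+15]); k=(c<75).astype(np.uint8)
    cn,lab,st,ce=cv2.connectedComponentsWithStats(k); i=lab[14,14]; print(n,st[i],ce[i]+[u0,v0])
    # predicted knob-top/bottom centre pixels for travel candidates
    for x in ((-82,) if n=="w1" else (-54,-51,-48)): print(x,proj(m,B(x,67,66.5),True),proj(m,B(x,67,45.5),True))
    if n=="wF": print("\n".join(" ".join(f"{a:3d}" for a in r) for r in c))
E
```

```text
w1 [  6   7  17  15 216] [301.32407407 116.89814815]
-82 [300.99455537 119.22166585] [302.43570469 118.60838858]
wF [  0   5  29  24 415] [377.68674699 189.81686747]
-54 [378.46583109 185.298335  ] [374.14140576 179.68798052]
-51 [378.29132227 188.86982769] [373.99847382 183.00927471]
-48 [378.11277485 192.4208269 ] [373.85221916 186.3142118 ]
 75  74  86  76  66  71  88  91  92  95  93  90  90  92  93  92  92  95  84  68  87  88 117 124 124 126 124 125 125
 73  76  86  75  67  73  88  93  92  94  93  91  90  92  92  94  92  86  75  66  88  97 118 124 124 124 125 125 126
 75  76  85  76  67  76  89  92  92  93  92  90  91  93  92  92  92  86  75  69  89  96 118 124 123 124 124 125 126
 86  83  88  80  72  76  89  92  92  93  92  91  90  92  92  93  92  90  80  72  90  96 119 124 124 124 124 126 126
106  94  90  84  76  77  89  90  93  88  79  77  76  78  80  83  90  93  89  83  94 100 118 124 122 121 121 120 120
121 108  99  93  81  77  90  91  84  66  51  40  41  43  44  58  77  87  95 107 105 112 119 121 114 108 108 104  99
120 118 121 102  81  77  89  88  41  17  11  11  12  12  1
[... 1909 characters left out ...]
  44
151 151 151 127  98  89  89  92  92  91  82  64  43  44  31  33  35  30  24  27  30  31  33  34  37  39  39  43  45
150 151 151 119  87  89  90  91  92  90  89  90  92  92  72  85  69  40  26  28  30  31  32  35  37  39  40  42  43
152 150 152 120  90  89  90  93  92  90  90  91  92  92  88  91  69  39  27  27  29  30  33  35  37  39  40  43  45
152 152 150 121  90  89  89  91  93  91  91  90  90  91  91  91  68  37  27  29  27  30  34  34  37  38  41  42  43
226 225 225 186 144 143 143 146 146 144 143 129  91  91  91  91  67  35  36  37  39  40  36  34  37  39  40  43  45
249 248 248 227 177 182 183 186 186 183 182 160  92  93  91  92  64  39  45  47  48  48  38  33  37  38  40  43  44
```

```bash
python3 -c "
from h import *
print(bot.get_state()['t'],bot.sign_off())"
```

```text
the job is handed in; nothing more can be done
46.6 None
```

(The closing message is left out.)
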